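# Free a seized clamp knob and clamp a wax block

## Task

Lay the cassette that carries the wax block flat on the bed of the block clamp, its long sides running from jaw to jaw, and let go of it. Then break the clamp's seized bar knob loose with a short firm twist clockwise (seen from above) and go on turning it, now easily, until the jaw holds the block snugly against the back jaw. Feel for the point where it grips: the wax must not be crushed, and the two empty cassettes are to be left where they lie.

Things in the scene. Friction and masses are not known exactly. Their poses are not given: they have to be found in the camera images.
- clamp: Grey bench clamp screwed to the worktop, base plate 212 x 70 x 12 mm. Origin on the worktop under the bed's middle; x axis runs along the clamp from knob to back jaw, z up. A gear housing (56 x 60 mm, top 50 mm above the worktop) at x = -64 to -120 mm carries the knob. Between housing and back jaw runs the aluminium bed, 24 mm wide, top 24 mm above the worktop.
- bed_center (a point): Point on the bed's top (24 mm above the worktop), axes as the clamp's; the block is to lie with its centre within a few mm of half-way between jaw_pad and back_jaw.
- jaw_pad: Origin at the middle of the moving jaw's black rubber face (40 mm wide, 26 to 41 mm above the worktop), 25.5 mm before bed_center at the start; it faces the clamp's +x and moves that way as the knob turns clockwise. The rubber gives about 1 mm per 20 N. Snug means about 10 to 35 N on the block (it eases to 12 N when the knob is let go); over 60 N crushes the wax.
- back_jaw: Steel back jaw, 22 x 44 x 20 mm, top 44 mm above the worktop, bolted to the bed at a place that differs from start to start; origin at the foot of its front face (on the bed), x as the clamp's. Gap between the jaws at the start 52 to 60 mm.
- knob_grip (a point): Centre of the black bar knob, on its upright axis, 75 mm above the worktop and 92 mm from bed_center towards the clamp's -x. The bar lies along this point's x axis, its round ends 40 mm from the axis; 12 mm thick (y), 24 mm high (63 to 87 mm above the worktop), on a neck 12 mm thick above the housing.
- knob (a joint): Angle of the bar knob, rad: 0 as it stands seized, growing clockwise seen from above, range 0 to 3.3. It takes 0.4 to 0.6 Nm to break loose, eases from 0.2 rad, lets go past 0.35 rad with a push onward to 0.7, then runs against 0.1 Nm of dry friction, which also holds it where left. The jaw meets the block at 1.3 to 2.5 rad; the torque then rises 0.08 Nm per 10 N on the block.
- block_center (a point): Centre (half-way up, 6 mm above its underside) of the cassette with the wax block, the only one that is 13 mm high: 41 mm long (x) x 28 mm wide (y). It lies loose to the left. Take it across its 28 mm width.
- lid_a: Empty flat cassette 41 x 28 x 6 mm, loose on the worktop; leave it. Origin at its underside.
- lid_b: Another empty flat cassette 41 x 28 x 6 mm, loose on the worktop; leave it. Origin at its underside.
Things that resemble listed ones, but are neither listed nor needed, are in the scene too. Leave any black or brown look-alike of the part that bears block_center alone.

How it is judged (in metres and radians):
On the way, in this order (a step that is already met when the one before it is completed fails the run):
1. the block lies flat on the bed between the jaws, let go, the knob not yet turned (horizontal distance between block_center and bed_center below 0.018 m and z of block_center in the frame of bed_center between 0.003 and 0.009 m and contact force between the fingers and block below 0.1 N and value of joint knob below 0.3 rad), for 0.2 s.
2. the knob is broken loose: turned 0.7 rad or more (value of joint knob above 0.7 rad).
At the end, for the whole second after the job is handed in: The block lies flat on the bed (within 3 mm of its height, tilt under 0.1 rad), its long sides along the clamp within 0.12 rad, at rest, and both jaws press on it with more than 5 N with the knob let go (contact force between each of jaw_pad, back_jaw and block above 5 N and z of block_center in the frame of bed_center between 0.003 and 0.009 m and angle between block_center's own z axis and vertical below 0.1 rad and angle between the x axis of block_center and the x axis of bed_center, either way round below 0.12 rad and value of joint knob above 0.6 rad and linear speed of block below 0.01 m/s); the robot touches nothing.
It fails at once if the wax block is crushed: a jaw presses on it with more than 60 N (contact force between any of jaw_pad, back_jaw and block above 60 N).
It fails at once if an empty cassette is shifted by more than 15 mm (distance of any of lid_a, lid_b from where it was at the start of the episode above 0.015 m).
It also fails if it takes over 72 s, if anything falls off the work surface, if the arm or the gripper's body presses on something with over 40 N, if the wrist force passes 120 N, or if a joint passes its speed limit or range.

## Robot

A 6-joint arm with a two-finger parallel gripper is mounted at the origin on a cart in front of the work surface, level with it; the furniture and walls round the work are solid. World frame = base frame: x ahead of the robot, y to its left, z up, the work surface at z = 0. Lengths are in m, angles in degrees, forces in N, time in s.
With the tool pointing down it reaches from about 0.325 to 0.775 m from the base axis. Payload 5.5 kg.
Tool frame: the origin (TCP) lies at the centre of the arm's flange, where the gripper is bolted on; the fingertips stand 182 mm ahead of it and the grasp point (between the pads) lies 163 mm ahead of it; z points along the fingers, y is the direction in which the jaws open and shut (so a half turn about z gives the same grasp; the last joint's range is limited). The gripper opens to 88 mm and grips with 3 to 60 N. Pads are 20 mm wide; open, the fingers measure 115 mm over their backs; the gripper's body (75 mm by 178 mm) begins 61 mm behind the grasp point.
Start: joints at [-72.519, 5.22, 70.514, -0, 104.267, -3.249], TCP at [0.212, -0.561, 0.405] pointing down, gripper open.
Joint ranges: [-164.24, 164.24], [-49.07, 125.15], [9.68, 141.18], [-86.29, 266.29], [3.28, 154.24], [-151.56, 151.56]. Speed limits (degrees/s): [147.25, 147.25, 172.46, 180, 180, 180].

## Interface

Orientations are given as [roll, pitch, yaw] about the fixed x, y, z axes, in that order (R = Rz(yaw) Ry(pitch) Rx(roll)).
In Python, from station import r gives the robot as it stands. The module is installed in compiled form; this text tells all that it offers. Calls block until the motion is done:
- r.reach(position, orientation): joint-space move of the TCP to a pose.
- r.servo_line(position, rotation=None, speed=0.15): straight line of the TCP; rotation=None keeps the orientation; speed is the mean speed in m/s.
- r.move_joints(angles): joint-space move.
- r.let_go() and r.grab(squeeze=None): open the fingers fully, or close them until they stop; squeeze is the grip in N (None keeps the last).
- r.wait(seconds).
- r.inverse_kinematics(position, orientation): joint angles nearest the present ones, or None.
- r.sense(): the state.
- r.snapshot(name): name is "scene" or "side" or "wrist"; returns a dict with "frame" (384x512x3 uint8, red, green, blue), "fx", "fy", "cx", "cy" (pixels), "R" (3x3) and "t" (3): a world point X has camera coordinates R X + t. Camera axes: x right, y down, z forward; pixel columns grow to the right and rows downward; lengths in m; the calibration is good to about 2 mm. A picture is of the moment at which its call begins. There is no depth.
A pose or a line that the arm cannot do raises r.IKError and nothing moves.
- r.hand_in(): hands the job in, once; it reports no verdict.
The state is a dict: "clock": time; "joints": joint angles; "joint_vel": joint speeds; "joint_torque": joint torques, N m; "tcp_pos": TCP position; "orientation": TCP orientation; "contact_force": force on the tool from outside, world axes, zero at the start; "torque": the same for the moment, N m; "opening": finger opening in m.
Only numpy, scipy, OpenCV 4.12 (cv2) and the standard library are available. Lean on these libraries where they do the work, as an engineer would, in place of code of your own. Each camera call takes 0.05 s, during which the arm holds its last target. There are 200 camera calls.

## Working session

There is one attempt and no reset: what is moved stays moved. The work goes in short steps, each a Python script; the robot and the scene stay as the last script left them, time stands still between calls to the robot, and variables do not carry over. Pictures are saved under pics/ and viewed, about 8 in all and at most 12, crops included, and the job is handed in when it is done.

```bash
mkdir -p pics; cat > h.py <<'E'
import numpy as np, cv2
from station import r
def snap(n,fn):
    s=r.snapshot(n); cv2.imwrite('pics/'+fn+'.png',cv2.cvtColor(s['frame'],cv2.COLOR_RGB2BGR)); np.savez('pics/'+fn+'.npz',**s); return s
def ray(s,u,v):
    R=np.array(s['R']);t=np.array(s['t'])
    d=R.T@np.array([(u-s['cx'])/s['fx'],(v-s['cy'])/s['fy'],1]); return -R.T@t,d
def onz(s,u,v,z):
    c,d=ray(s,u,v); return c+d*(z-c[2])/d[2]
def tri(s1,p1,s2,p2):
    c1,d1=ray(s1,*p1);c2,d2=ray(s2,*p2)
    k=np.linalg.lstsq(np.c_[d1,-d2],c2-c1,rcond=None)[0]
    a=c1+k[0]*d1;b=c2+k[1]*d2; return (a+b)/2,np.linalg.norm(a-b)
def proj(s,X):
    c=np.array(s['R'])@X+np.array(s['t']); return s['fx']*c[0]/c[2]+s['cx'],s['fy']*c[1]/c[2]+s['cy']
E
python3 - <<'E'
from h import *
a=snap('scene','s0');b=snap('side','d0')
for s in(a,b): print(-np.array(s['R']).T@s['t'],np.array(s['R'])[2],s['fx'])
im=np.vstack([cv2.imread('pics/s0.png'),cv2.imread('pics/d0.png')]);print(r.sense()['clock'])
E
```

```text
[-0.12702847  0.62862788  0.51771324] [ 0.68206537 -0.55106997 -0.48073767] 409.3983528616181
[0.16767043 0.89644899 0.51724188] [ 0.34909446 -0.8083907  -0.47395942] 364.5528365707636
0.1
```

View pics/s0.png

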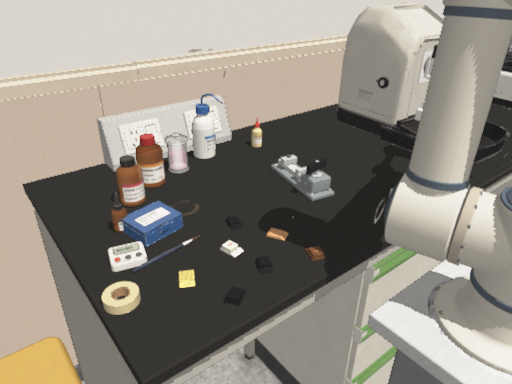

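View pics/d0.png

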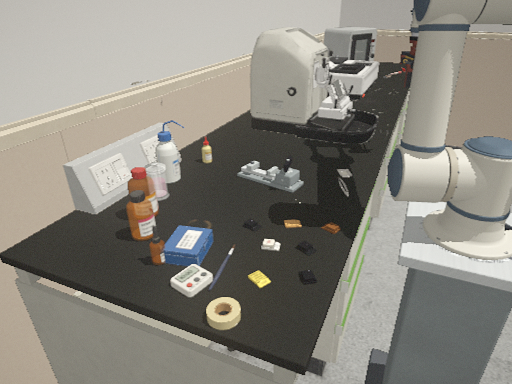

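Scene view: white cassette with the wax at (232,248), clamp around (302,178), knob near (318,165). Side view: cassette at (270,245), clamp at (270,178). I'll triangulate roughly, then use the wrist camera from above.

```bash
python3 - <<'E'
from h import *
a=np.load('pics/s0.npz');b=np.load('pics/d0.npz')
print(tri(a,(232,248),b,(271,245)),tri(a,(318,163),b,(289,164)))
P=tri(a,(232,248),b,(271,245))[0]; 
for p in [(302,178),(187,279),(277,234),(315,254),(264,265),(234,222)]: print(p,onz(a,*p,0.01))
print(r.sense()['orientation'])
s=snap('wrist','w0');print('cam',-np.array(s['R']).T@s['t'],np.array(s['R']),s['fx'],r.sense()['tcp_pos'])
E
```

```text
(array([0.43211558, 0.24319039, 0.0038394 ]), np.float64(0.0022384554283826903)) (array([ 0.50286691, -0.07126019,  0.07799935]), np.float64(0.008532856936607304))
(302, 178) [ 0.56674521 -0.08411649  0.01      ]
(187, 279) [0.40049414 0.36580558 0.01      ]
(277, 234) [0.40877365 0.1414675  0.01      ]
(315, 254) [0.31031216 0.12595324 0.01      ]
(264, 265) [0.34580171 0.22871009 0.01      ]
(234, 222) [0.50216339 0.18795909 0.01      ]
[-1.79900490e+02 -4.12629444e-03  2.07283279e+01]
cam [ 0.28189554 -0.53501952  0.38430708] [[ 0.35311964 -0.9355716  -0.00350797]
 [-0.89968302 -0.34059782  0.27306336]
 [-0.25666513 -0.09326798 -0.96198965]] 308.6018660458159 [ 0.21238021 -0.56120147  0.40378036]
```

```bash
python3 - <<'E'
from h import *
def go(p,yaw):
    try: r.reach(p,[180,0,yaw])
    except r.IKError as e: print('IK',p,e)
o=[]
for i,(p,y) in enumerate([((.50,-.05,.38),-8),((.58,-.10,.38),-8),((.43,.20,.38),30),((.47,.26,.36),30)]):
    go(p,y); s=snap('wrist','w%d'%(i+1)); print(r.sense()['clock'],r.sense()['tcp_pos'],r.sense()['joints'])
I=[cv2.imread('pics/w%d.png'%i) for i in(1,2,3,4)]
m=np.vstack([np.hstack(I[:2]),np.hstack(I[2:])]); cv2.imwrite('pics/m1.png',cv2.resize(m,(800,600),interpolation=cv2.INTER_AREA))
E
```

```text
2.3083 [ 0.5000263  -0.05067673  0.37999653] [-9.66245945e+00 -1.00360170e+01  8.78432392e+01 -1.10861388e-02
  1.02191616e+02  8.83934980e+01]
2.825 [ 0.57993211 -0.10046768  0.37964091] [-1.31432547e+01  3.26342671e+00  7.50953291e+01  1.14928309e-02
  1.01706273e+02  8.49127043e+01]
4.1417 [0.43049041 0.19929828 0.3800398 ] [ 2.07400339e+01 -1.44452616e+01  9.16331011e+01 -2.30837870e-02
  1.02800310e+02  8.08346902e+01]
4.5917 [0.47062636 0.25937047 0.35954629] [ 2.52395854e+01 -4.66503258e+00  8.49915359e+01 -2.36429863e-02
  9.97570506e+01  8.53066017e+01]
```

View pics/m1.png

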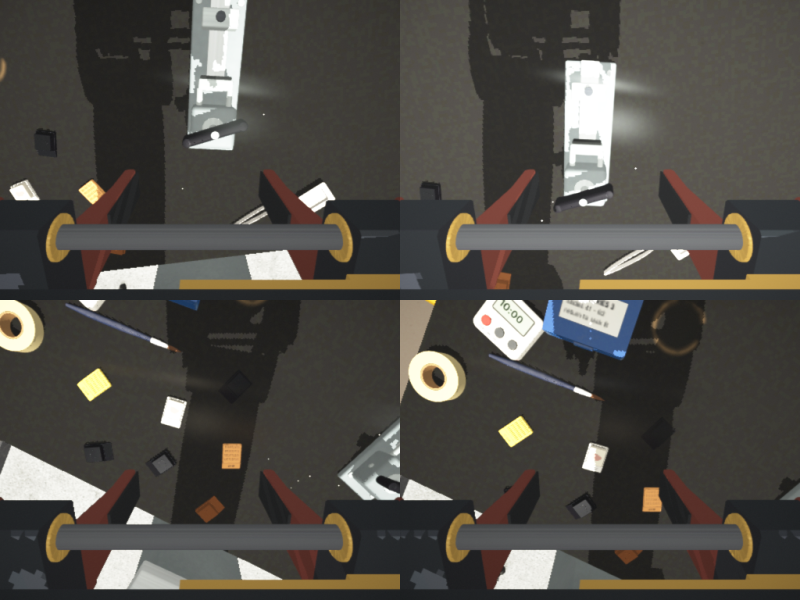

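Top row: clamp, knob towards the robot (bar at about (275,172) px full-res in w1). Bottom row: white cassette at w3 (223,143) and w4 (249,201) full-res. Enlarged crops will let me pick exact points.

```bash
python3 - <<'E'
from h import *
c=lambda i,x,y,w,h,k:cv2.resize(cv2.imread('pics/w%d.png'%i)[y:y+h,x:x+w],None,fx=k,fy=k,interpolation=cv2.INTER_CUBIC)
A=c(1,225,0,100,200,3); B=c(2,190,70,100,200,3)
C=c(3,195,115,50,75,4);D=c(4,220,170,50,75,4)
cv2.imwrite('pics/m2.png',np.hstack([A,B,np.vstack([C,D])]))
E
```

```text
(no output)
```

View pics/m2.png

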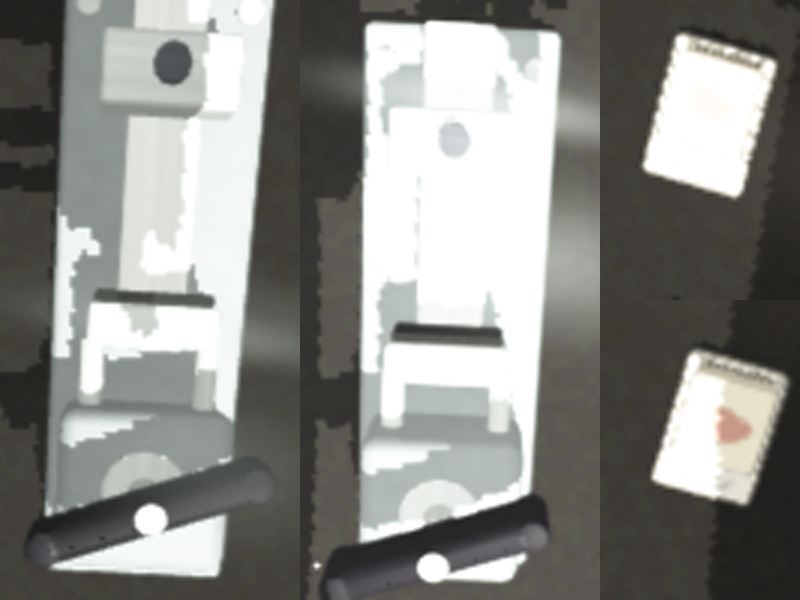

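```bash
python3 - <<'E'
from h import *
W=[None]+[np.load('pics/w%d.npz'%i) for i in(1,2,3,4)]
A=lambda x,y:(225+x/3,y/3); B=lambda x,y:(190+(x-300)/3,70+y/3)
C=lambda x,y:(195+(x-600)/4,115+y/4); D=lambda x,y:(220+(x-600)/4,170+(y-300)/4)
np.set_printoptions(precision=4,suppress=True)
print('knob',tri(W[1],A(150,519),W[2],B(433,567)))
print('endR',tri(W[1],A(262,478),W[2],B(538,512)),'endL',tri(W[1],A(40,543),W[2],B(336,590)))
print('rubL',tri(W[1],A(95,290),W[2],B(395,325)),'rubR',tri(W[1],A(213,295),W[2],B(502,328)))
for n,p in dict(fl=(366,22),fr=(560,36)).items(): print(n,onz(W[2],*B(*p),.012))
print('nr',onz(W[1],*A(218,577),.012),onz(W[2],*B(512,580),.012))
print('bj front foot', onz(W[1],*A(102,103),.024),onz(W[1],*A(238,118),.024),'backtop',onz(W[1],*A(102,27),.044))
print('bolt',tri(W[1],A(172,62),W[2],B(454,139)))
c=[(680,32),(776,60),(740,197),(644,172)];d=[(692,350),(787,380),(750,505),(653,483)]
for p,q in zip(c,d): print(tri(W[3],C(*p),W[4],D(*q)), onz(W[3],*C(*p),.013),onz(W[4],*D(*q),.013))
E
```

```text
knob (array([ 0.5071, -0.0702,  0.089 ]), np.float64(0.00016484108698426996))
endR (array([ 0.511 , -0.1071,  0.0685]), np.float64(0.0019863236005098605)) endL (array([ 0.5042, -0.0369,  0.09  ]), np.float64(0.0016589719020497322))
rubL (array([ 0.5753, -0.0633,  0.0315]), np.float64(0.00018920107570622623)) rubR (array([ 0.5683, -0.1025,  0.0317]), np.float64(0.0010900495930618002))
fl [ 0.6814 -0.0693  0.012 ]
fr [ 0.667  -0.1368  0.012 ]
nr [ 0.4612 -0.0962  0.012 ] [ 0.4545 -0.0904  0.012 ]
bj front foot [ 0.634  -0.0739  0.024 ] [ 0.6231 -0.1181  0.024 ] backtop [ 0.6514 -0.076   0.044 ]
bolt (array([ 0.6385, -0.0958,  0.0457]), np.float64(0.00021743935532616909))
(array([0.4493, 0.263 , 0.0041]), np.float64(0.00024533154421282856)) [0.4505 0.2623 0.013 ] [0.4515 0.264  0.013 ]
(array([0.4561, 0.2358, 0.0073]), np.float64(0.0009248886983957834)) [0.4571 0.2355 0.013 ] [0.4571 0.2371 0.013 ]
(array([0.4157, 0.2251, 0.0015]), np.float64(0.0005068605509685949)) [0.418  0.2256 0.013 ] [0.4199 0.2274 0.013 ]
(array([0.4084, 0.2533, 0.0036]), np.float64(5.7156822670558276e-05)) [0.4107 0.2528 0.013 ] [0.412  0.2545 0.013 ]
```

```bash
python3 - <<'E'
from h import *
np.set_printoptions(precision=4,suppress=True)
W1=np.load('pics/w1.npz');W2=np.load('pics/w2.npz')
A=lambda x,y:(225+x/3,y/3); B=lambda x,y:(190+(x-300)/3,70+y/3)
for s,p,q in((W1,A(40,540),A(262,480)),(W2,B(336,585),B(538,515))):
    a,b=onz(s,*p,.084),onz(s,*q,.084); print(a,b,(a+b)/2,np.degrees(np.arctan2(*(a-b)[1::-1])))
p=[.4345,.245]; y=13.7
r.reach([*p,.26],[180,0,y]); s=snap('wrist','w5')
r.servo_line([*p,.184],speed=.1)
r.grab(15); S=r.sense();print(S['opening'],S['contact_force'],S['clock'])
r.servo_line([*p,.30],speed=.15); S=r.sense(); print(S['opening'],S['contact_force'],S['clock'])
r.reach([.5999,-.0884,.30],[180,0,-11.1]); s=snap('wrist','w6');print(r.sense()['clock'],r.sense()['opening'])
cv2.imwrite('pics/m3.png',np.hstack([cv2.imread('pics/w5.png')[:,60:452],cv2.imread('pics/w6.png')[:,60:452]]))
E
```

```text
[ 0.504  -0.0358  0.084 ] [ 0.5132 -0.1054  0.084 ] [ 0.5086 -0.0706  0.084 ] 97.46767505274805
[ 0.5022 -0.0363  0.084 ] [ 0.5182 -0.1064  0.084 ] [ 0.5102 -0.0714  0.084 ] 102.80599317591413
0.028111124193771327 [-0.592   0.0505 -0.6351] 7.0
0.02831407287223209 [-0.0532 -0.1424 -0.3066] 7.925
9.3667 0.028397152158034705
```

View pics/m3.png

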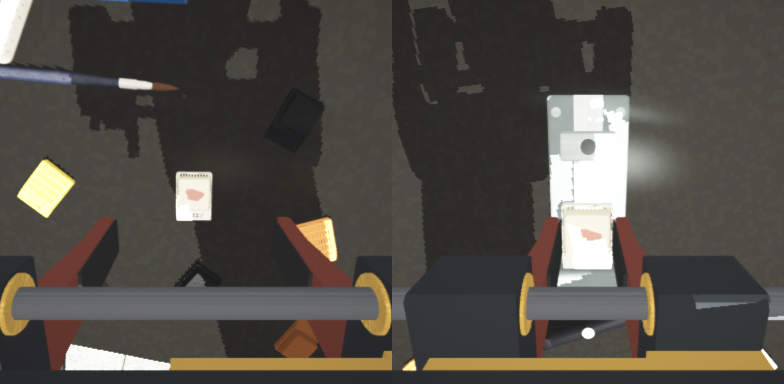

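Left: the cassette, straight under the gripper. Right: it is held across its width (28 mm), square to the clamp, with the block spanning about rows 205–268 around column 254 full-res. I'll check its offset in the grip and re-measure the back jaw, then place it.

```bash
python3 - <<'E'
from h import *
np.set_printoptions(precision=4,suppress=True)
s=np.load('pics/w6.npz')
a=np.array([np.cos(np.radians(-11.1)),np.sin(np.radians(-11.1))]);n=np.array([-a[1],a[0]]);bc=np.array([.5071,-.0702])+.092*a
tcp=r.sense()['tcp_pos'][:2]
L=lambda p,o:np.array([(p[:2]-o)@a,(p[:2]-o)@n])
for nm,p,z in (('blk far',(254,205),.129),('blk near',(254,270),.129),('bj far top',(251,132),.044),('bj near',(251,160),.044),('plate fl',(216,95),.012),('plate fr',(298,95),.012),('bolt',(255,147),.045)):
    P=onz(s,*p,z); print(nm,'rel tcp',L(P,tcp),'rel bed',L(P,bc))
E
```

```text
blk far rel tcp [0.0212 0.0001] rel bed [0.0235 0.0015]
blk near rel tcp [-0.0168  0.0001] rel bed [-0.0146  0.0015]
bj far top rel tcp [0.05   0.0027] rel bed [0.0523 0.0041]
bj near rel tcp [0.0285 0.0028] rel bed [0.0307 0.0041]
plate fl rel tcp [0.0773 0.0323] rel bed [0.0795 0.0337]
plate fr rel tcp [ 0.0773 -0.0361] rel bed [ 0.0796 -0.0348]
bolt rel tcp [ 0.0388 -0.0003] rel bed [0.041 0.001]
```

```bash
python3 - <<'E'
from h import *
np.set_printoptions(precision=4,suppress=True)
a=np.array([np.cos(np.radians(-11.1)),np.sin(np.radians(-11.1))]);bc=np.array([.5071,-.0702])+.092*a
p=bc+.0012*a
r.servo_line([*p,.216],speed=.1)
for z in np.arange(.213,.2055,-.001):
    r.servo_line([*p,z],speed=.02); S=r.sense(); f=S['contact_force'][2]; print(z,S['tcp_pos'],f)
    if f>2: break
r.let_go(); r.wait(.2); r.servo_line([*p,.30],speed=.15)
k=np.array([.5071,-.0702]); 
s=snap('wrist','w7'); print(r.sense()['clock'])
q=k-.05*a; 
r.reach([.5071,-.0702,.34],[180,0,100]); s=snap('wrist','w8');snap('scene','s8');print(r.sense()['clock'],r.sense()['joints'],r.sense()['torque'])
cv2.imwrite('pics/m4.png',np.hstack([cv2.imread('pics/w7.png')[:,60:452],cv2.imread('pics/w8.png')[:,60:452]]))
E
```

```text
0.213 [ 0.5986 -0.0882  0.2132] -0.39459149722408143
0.212 [ 0.5985 -0.0881  0.212 ] -0.4007880085308047
0.211 [ 0.5985 -0.0881  0.2109] -0.5154069698487473
0.21 [ 0.5985 -0.0882  0.2099] -0.19142551955650644
0.209 [ 0.5985 -0.0881  0.2089] -0.7238237055776208
0.208 [ 0.5986 -0.0882  0.208 ] -0.1258957155448239
0.207 [ 0.5985 -0.0881  0.208 ] 5.441675652984609
14.2
15.9917 [-11.6892  -8.576   90.6108  -0.0005  97.9918 -21.6625] [-0.0766 -0.058   0.0149]
```

View pics/m4.png

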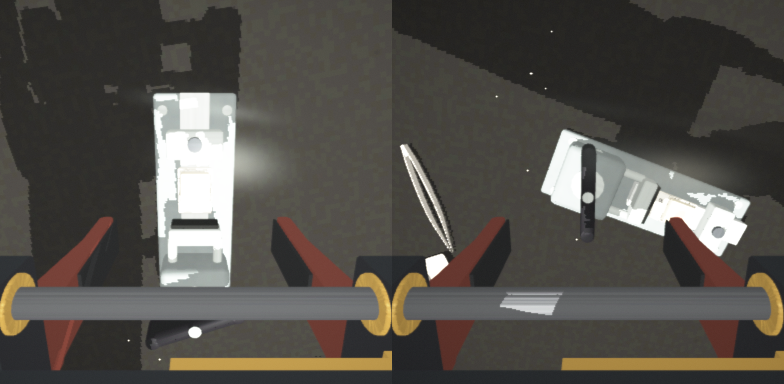

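The cassette lies between the jaws with gaps on both sides (left). On the right the bar is vertical in the image (column 255, rows 146–242, dot at (256,198)), so yaw ≈ 100° is right. Now I'll refine the knob and grip it.

```bash
python3 - <<'E'
from h import *
np.set_printoptions(precision=4,suppress=True)
s=np.load('pics/w8.npz'); g=s['frame'].astype(int).sum(2)
print('dot',onz(s,256,198,.088))
m=(g[140:250,235:275]<150)
e=[(np.mean(np.nonzero(m[i])[0])+235 if m[i].any() else -1, i+140, m[i].sum()) for i in range(12,40,4)]; print(e)
a,b=onz(s,255,146,.087),onz(s,255,242,.087); print(a,b,(a+b)/2,np.degrees(np.arctan2(*(a-b)[1::-1])))
k=onz(s,256,198,.088)[:2]; k=(k+np.array([.5071,-.0702]))/2; print(k)
r.servo_line([*k,.27],speed=.15); r.servo_line([*k,.241],speed=.08)
S=r.sense();print(S['contact_force'],S['torque'])
r.grab(60); r.wait(.2); S=r.sense();print(S['opening'],S['contact_force'],S['torque'],S['tcp_pos'],S['orientation'],S['clock'])
E
```

```text
dot [ 0.5075 -0.0705  0.088 ]
[(-1, 152, np.int64(0)), (-1, 156, np.int64(0)), (-1, 160, np.int64(0)), (-1, 164, np.int64(0)), (-1, 168, np.int64(0)), (np.float64(256.5), 172, np.int64(6)), (np.float64(257.5), 176, np.int64(10))]
[ 0.4997 -0.0302  0.087 ] [ 0.5134 -0.1086  0.087 ] [ 0.5065 -0.0694  0.087 ] 99.92433300959354
[ 0.5073 -0.0703]
[ 0.311  -1.2863 -0.8005] [-0.0272 -0.1151  0.0189]
0.011991026429506018 [ 3.6853  0.5095 -1.5941] [ 0.1191 -0.714  -0.6297] [ 0.5075 -0.0703  0.241 ] [179.9484   0.002   99.9827] 18.4667
```

```bash
cat >> h.py <<'E'
def turn(k,yaw,z=.241):
    r.servo_line([*k,z],[180,0,yaw],speed=.15); S=r.sense()
    print('%.1f yaw %.2f act %.2f Tz %.3f F %s t %.2f j6 %.1f'%(S['clock'],yaw,S['orientation'][2],S['torque'][2],np.round(S['contact_force'],1),S['clock'],S['joints'][5])); return S['torque'][2]
E
python3 - <<'E'
from h import *
k=[.5073,-.0703]
for y in (97,94,91,88,85): turn(k,y)
s=snap('wrist','w9')
E
```

```text
18.7 yaw 97.00 act 97.10 Tz -0.091 F [ 5.1  0.7 -2.2] t 18.72 j6 -18.8
19.0 yaw 94.00 act 94.11 Tz -0.019 F [ 5.1  0.4 -2.4] t 18.97 j6 -15.8
19.2 yaw 91.00 act 91.13 Tz 0.161 F [ 4.9 -0.  -2.5] t 19.22 j6 -12.8
19.5 yaw 88.00 act 88.13 Tz 0.165 F [ 5.7  0.5 -2.2] t 19.47 j6 -9.8
19.7 yaw 85.00 act 85.12 Tz 0.043 F [ 5.4  0.  -2.2] t 19.72 j6 -6.8
```

```bash
python3 - <<'E'
from h import *
k=[.5073,-.0703]
for y in (82,79,76,73,68,63,58,53): turn(k,y)
s=snap('scene','s9'); w=snap('wrist','w9')
c=lambda f:cv2.resize(cv2.imread('pics/%s.png'%f)[140:205,260:345],None,fx=4.6,fy=4.6,interpolation=cv2.INTER_CUBIC)
cv2.imwrite('pics/m5.png',np.hstack([c('s9'),cv2.resize(cv2.imread('pics/w9.png'),(399,299))]))
E
```

```text
20.0 yaw 82.00 act 82.10 Tz -0.089 F [ 5.7  0.7 -2.5] t 20.02 j6 -3.8
20.3 yaw 79.00 act 79.10 Tz -0.121 F [ 6.   0.6 -3. ] t 20.27 j6 -0.8
20.5 yaw 76.00 act 76.08 Tz -0.282 F [ 5.   0.8 -2.4] t 20.52 j6 2.2
20.8 yaw 73.00 act 73.08 Tz -0.327 F [ 4.8  0.6 -1.9] t 20.77 j6 5.2
21.0 yaw 68.00 act 68.12 Tz -0.404 F [ 5.6  0.1 -2.8] t 21.02 j6 10.2
21.3 yaw 63.00 act 63.15 Tz -0.162 F [ 4.8  0.5 -2.7] t 21.27 j6 15.2
21.5 yaw 58.00 act 58.17 Tz -0.138 F [ 4.7  0.7 -3.2] t 21.52 j6 20.1
21.8 yaw 53.00 act 53.17 Tz -0.111 F [ 4.9  1.  -3.1] t 21.77 j6 25.1
```

View pics/m5.png

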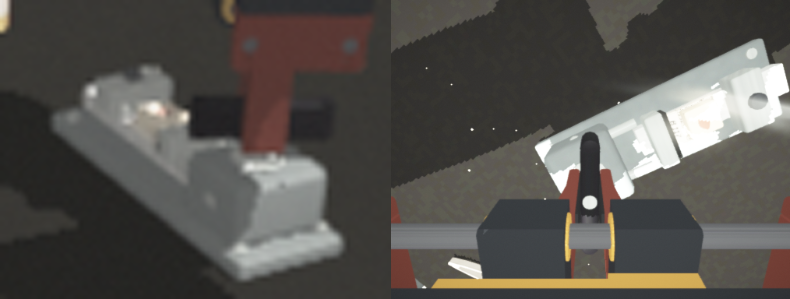

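The bar is following the gripper (vertical between the fingers at (590,165) in the right panel), and the breakaway and snap-through show in the torque. Now I'll run it on, feeling for the rise.

```bash
python3 - <<'E'
from h import *
k=[.5073,-.0703]; h=[]; y=53
while y>-60:
    st=3 if y>29 else 1.5
    y-=st; h.append(turn(k,y)); b=np.median(h[:-3]) if len(h)>5 else -.12
    if h[-1]>b+.07: print('rise',b); break
E
```

```text
22.1 yaw 50.00 act 50.17 Tz -0.107 F [ 4.6  0.1 -2.7] t 22.12 j6 28.1
22.4 yaw 47.00 act 47.18 Tz -0.100 F [ 5.7  1.3 -2.9] t 22.37 j6 31.1
22.6 yaw 44.00 act 44.18 Tz -0.094 F [ 5.5  0.6 -2.6] t 22.62 j6 34.1
22.9 yaw 41.00 act 41.17 Tz -0.070 F [ 5.1 -0.8 -2.7] t 22.87 j6 37.1
23.1 yaw 38.00 act 38.18 Tz -0.090 F [ 5.8  0.9 -2.1] t 23.12 j6 40.1
23.4 yaw 35.00 act 35.18 Tz -0.107 F [ 4.6  0.8 -3. ] t 23.37 j6 43.1
23.6 yaw 32.00 act 32.17 Tz -0.052 F [ 5.5  0.8 -2. ] t 23.62 j6 46.1
23.9 yaw 29.00 act 29.17 Tz -0.105 F [ 4.7  0.5 -2.3] t 23.87 j6 49.1
24.1 yaw 27.50 act 27.68 Tz -0.068 F [ 5.5  0.6 -3. ] t 24.12 j6 50.6
24.4 yaw 26.00 act 26.16 Tz -0.026 F [ 4.7  1.2 -2.8] t 24.37 j6 52.1
24.6 yaw 24.50 act 24.66 Tz -0.094 F [ 4.5  0.3 -3. ] t 24.62 j6 53.6
24.9 yaw 23.00 act 23.16 Tz -0.014 F [ 4.1 -0.2 -3.1] t 24.87 j6 55.1
rise -0.09386955461872622
```

```bash
cat >> h.py <<'E'
def turn2(k,yaw,z=.241):
    r.servo_line([*k,z],[180,0,yaw],speed=.15); v=[]
    for _ in range(6): r.wait(.03); S=r.sense(); v.append([S['torque'][2],S['contact_force'][0]])
    v=np.array(v); print('%.1f yaw %.2f act %.2f Tz %.3f sd %.3f Fx %.1f'%(S['clock'],yaw,S['orientation'][2],v[:,0].mean(),v[:,0].std(),v[:,1].mean())); return v[:,0].mean()
E
python3 - <<'E'
from h import *
k=[.5073,-.0703]
b=turn2(k,23)
for i in range(1,15):
    if turn2(k,23-1.5*i)>-.09+.14: break
E
```

```text
25.3 yaw 23.00 act 23.16 Tz -0.091 sd 0.030 Fx 5.0
25.8 yaw 21.50 act 21.66 Tz -0.091 sd 0.022 Fx 5.4
26.2 yaw 20.00 act 20.16 Tz -0.071 sd 0.025 Fx 5.0
26.7 yaw 18.50 act 18.66 Tz -0.084 sd 0.019 Fx 5.0
27.1 yaw 17.00 act 17.16 Tz -0.052 sd 0.025 Fx 4.8
27.6 yaw 15.50 act 15.65 Tz -0.068 sd 0.029 Fx 4.7
28.0 yaw 14.00 act 14.15 Tz -0.072 sd 0.031 Fx 5.1
28.5 yaw 12.50 act 12.65 Tz -0.078 sd 0.020 Fx 5.2
28.9 yaw 11.00 act 11.13 Tz -0.078 sd 0.014 Fx 5.0
29.4 yaw 9.50 act 9.63 Tz -0.067 sd 0.008 Fx 4.9
29.8 yaw 8.00 act 8.13 Tz -0.074 sd 0.040 Fx 4.6
30.3 yaw 6.50 act 6.63 Tz -0.084 sd 0.018 Fx 4.8
30.7 yaw 5.00 act 5.13 Tz -0.065 sd 0.027 Fx 5.0
31.2 yaw 3.50 act 3.64 Tz -0.083 sd 0.025 Fx 4.8
31.6 yaw 2.00 act 2.13 Tz -0.081 sd 0.042 Fx 4.9
```

```bash
python3 - <<'E'
from h import *
k=[.5073,-.0703]; y=2; T=-.075
while y>-85 and T<-.075+.13 and r.sense()['clock']<60:
    y-=2 if T<-.03 else 1
    T=turn2(k,y)
E
```

```text
32.1 yaw 0.00 act 0.11 Tz -0.096 sd 0.019 Fx 4.6
32.5 yaw -2.00 act -1.89 Tz -0.101 sd 0.024 Fx 5.0
33.0 yaw -4.00 act -3.88 Tz -0.063 sd 0.028 Fx 5.1
33.4 yaw -6.00 act -5.88 Tz -0.033 sd 0.014 Fx 5.2
33.9 yaw -8.00 act -7.87 Tz 0.015 sd 0.018 Fx 5.0
34.3 yaw -9.00 act -8.86 Tz 0.138 sd 0.034 Fx 5.1
```

```bash
python3 - <<'E'
from h import *
k=[.5073,-.0703]
r.wait(.2); print(np.mean([ (r.wait(.03),r.sense()['torque'][2])[1] for _ in range(12)]))
E
```

```text
0.09995732962343451
```

About 0.18 Nm above the running torque, which is roughly 22 N: snug. I'll let go, back away and check.

```bash
python3 - <<'E'
from h import *
k=[.5073,-.0703]
r.let_go(); r.servo_line([*k,.34],speed=.15); print(r.sense()['contact_force'],r.sense()['clock'])
r.reach([.57,-.09,.36],[180,0,-11.1]); s=snap('wrist','w10')
cv2.imwrite('pics/m6.png',cv2.resize(s['frame'][40:280,150:370,::-1],None,fx=2.5,fy=2.5,interpolation=cv2.INTER_CUBIC)); print(r.sense()['clock'])
E
```

```text
[-0.72347543 -0.46295951 -0.22132266] 36.9583
37.3833
```

View pics/m6.png

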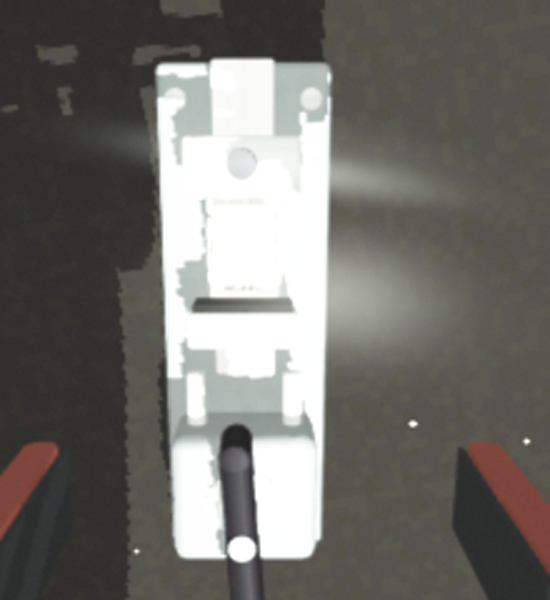

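The cassette (rows 197–293) sits square between the back jaw and the rubber face (row ~298), with no visible gap, and the gripper is clear.

```bash
python3 - <<'E'
from h import *
r.wait(.5); r.hand_in()
E
```

```text
the job is handed in; nothing more can be done
```

I laid the wax cassette flat on the clamp bed and let go of it. Then I broke the knob loose, ran the jaw up to the block, backed the arm away and handed the job in at about 38 s. No verdict came back.

- **Placing:** I gripped the cassette across its width (28 mm opening) and lowered it until it touched the bed. The height agreed with the 24 mm bed, and a picture showed it between the jaws with a gap at each end.
- **Breaking loose:** The torque readings showed the peak and then the snap onward, and a picture showed the bar turning with the fingers.
- **Closing the jaw:** I turned the knob about 109° (1.9 rad), to where the torque rose about 0.18 Nm above the running level. That is roughly 22 N on the block.
- **Last picture:** The cassette is square between the back jaw and the rubber with no visible gap, and the robot touches nothing.

Some checks were weak or disagreed:

- **Torque bias:** The torque reading was offset once I had the bar gripped (about -0.2 Nm) and noisy by ±0.03 Nm. The force is therefore relative to the free-running level; the two final readings gave 27 N and 22 N.
- **Cassette height:** The two-view measurement came out too low (2–7 mm for a top that should be at 13 mm). I relied on its apparent size and the contact force instead.
- **Empty cassettes:** I did not work out which of the flat cassettes were the two lids or re-measure them at the end. The arm never came near them and no unexpected contact showed.

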